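# Stand the casting-dam blocks against the rail and rake the joint

## Robot

A 6-joint arm with a two-finger parallel gripper is mounted at the origin on a cart in front of the work surface, level with it; the furniture and walls round the work are solid. World frame = base frame: x ahead of the robot, y to its left, z up, the work surface at z = 0. Lengths are in m, angles in rad, forces in N, time in s.
With the tool pointing down it reaches from about 0.35 to 1 m from the base axis. Payload 7.1 kg.
Tool frame: the origin (TCP) lies between the finger pads; the fingertips stand 22 mm ahead of it and the grasp point (between the pads) lies 3 mm ahead of it; z points along the fingers, y is the line along which they close (so a half turn about z gives the same grasp; the last joint's range is limited). The gripper opens to 85 mm and grips with 20 to 120 N. Pads are 22 mm wide; open, the fingers measure 114 mm over their backs; the gripper's body (76 mm by 85 mm) begins 54 mm behind the grasp point. The pads swing forward as they close: fully open they stand 13 mm farther back than shut.
Start: joints at [1.197, 0.423, 1.63, -0, 1.089, -0.019], TCP at [0.217, 0.586, 0.253] pointing down, gripper open.
Joint ranges: [-3, 3], [-0.9, 2.11], [0.09, 2.58], [-1.31, 4.45], [0.11, 2.69], [-2.54, 2.54]. Speed limits (rad/s): [2.39, 2.39, 3.01, 3.14, 3.14, 3.14].

## Interface

Orientations are given as a rotation vector (axis times angle).
In Python, from rig import manip gives the robot as it stands. The module is installed in compiled form; this text tells all that it offers. Calls block until the motion is done:
- manip.move_to(position, orientation): joint-space move of the TCP to a pose.
- manip.servo_line(position, orientation=None, rate=0.15): straight line of the TCP; orientation=None keeps the orientation; rate is the mean speed in m/s.
- manip.set_joints(angles): joint-space move.
- manip.command_gripper(opening, f_grip=None): finger opening in m; f_grip is the grip in N (None keeps the last); returns when the fingers have stopped.
- manip.hold(seconds).
- manip.solve_ik(position, orientation): joint angles nearest the present ones, or None.
- manip.camera(name): name is "side" or "top"; returns a dict with "image" (400x640x3 uint8, red, green, blue), "fx", "fy", "cx", "cy" (pixels), "cam_to_world" (4x4, takes a point from camera to world coordinates). Camera axes: x right, y down, z forward; pixel columns grow to the right and rows downward; lengths in m; the calibration is good to about 2 mm. A picture is of the moment at which its call begins. There is no depth.
A pose or a line that the arm cannot do raises manip.IKError and nothing moves.
- manip.sign_off(): hands the job in; it is judged then, once.
Readings, each from a call of its own:
- manip.get_time(): time.
- manip.get_joint_positions(): joint angles.
- manip.get_joint_vel(): joint speeds.
- manip.get_tau(): joint torques, N m.
- manip.get_position(): TCP position.
- manip.get_ee_rot(): TCP orientation.
- manip.get_contact_force(): force on the tool from outside, world axes, zero at the start.
- manip.get_torque(): the same for the moment, N m.
- manip.get_width(): finger opening in m.
- manip.get_grip_force(): force on a finger pad.
Only numpy, scipy, OpenCV 4.12 (cv2) and the standard library are available. Lean on these libraries where they do the work, as an engineer would, in place of code of your own. Each camera call takes 0.05 s, during which the arm holds its last target. There are 200 camera calls.

## Task

Without lifting any of them off the bench, tip every dam block lying in front of the aluminium rail up against it, so that it stands upright on its dark foot end, flush with the rail's face. When all are standing, take the joint raker from its stand, draw its tip slowly along the bottom of the groove in the rail's top in one pass from the red mark to the black mark, and hang it back upright in its stand with the blocks still standing flush. Leave the frit jar, the red drop and the clear glass hook alone.

Things in the scene. Friction and masses are not known exactly. Their poses are not given: they have to be found in the camera images.
- rail: fixed aluminium rail (fence), 460 mm long (y), 46 high, 45 thick. Origin on the bench at mid-length of its upright front face (x=0); x points away from the robot into the rail, y left along it, z up. Along the front of its top runs a rebate 10 mm wide (x 0-10) and 10 deep, a groove once blocks stand before it. Red mark on top at y=+190, black at y=-190
- block1: terracotta dam block (may be absent), 72 long (x), 66 wide (y), 16 mm thick (z), about 0.15 kg, lying flat at the start. Origin mid-underside as it lies, z up; x points to the foot end (10 mm dark band), which faces the rail. Tipped up, x points straight down and z level into the rail; it then stands 72 mm tall, alone if within 10 deg of upright
- block1_foot (a point): centre of the dark foot end face (66x16 mm); 8 mm above the bench as it lies, at bench height when the block stands
- block1_back (a point): centre of the face that is uppermost as the block lies (72x66 mm); this is the face that comes flat against the rail's front face (rail x=0) when the block stands
- block2: terracotta dam block (may be absent), 72 long (x), 66 wide (y), 16 mm thick (z), about 0.15 kg, lying flat at the start. Origin mid-underside as it lies, z up; x points to the foot end (10 mm dark band), which faces the rail. Tipped up, x points straight down and z level into the rail; it then stands 72 mm tall, alone if within 10 deg of upright
- block2_foot (a point): centre of the dark foot end face (66x16 mm); 8 mm above the bench as it lies, at bench height when the block stands
- block2_back (a point): centre of the face that is uppermost as the block lies (72x66 mm); this is the face that comes flat against the rail's front face (rail x=0) when the block stands
- block3: terracotta dam block (may be absent), 72 long (x), 66 wide (y), 16 mm thick (z), about 0.15 kg, lying flat at the start. Origin mid-underside as it lies, z up; x points to the foot end (10 mm dark band), which faces the rail. Tipped up, x points straight down and z level into the rail; it then stands 72 mm tall, alone if within 10 deg of upright
- block3_foot (a point): centre of the dark foot end face (66x16 mm); 8 mm above the bench as it lies, at bench height when the block stands
- block3_back (a point): centre of the face that is uppermost as the block lies (72x66 mm); this is the face that comes flat against the rail's front face (rail x=0) when the block stands
- groove0 (a point): point on the floor of the rail's groove, on its centre line, 5 mm behind the rail's front face and 36 mm above the bench, +180 mm along the rail's y; axes as the rail's. Beside the red mark: raking starts here
- groove1 (a point): point on the floor of the rail's groove, on its centre line, 5 mm behind the rail's front face and 36 mm above the bench, +120 mm along the rail's y; axes as the rail's. The points follow each other every 60 mm from the red end to the black end
- groove2 (a point): point on the floor of the rail's groove, on its centre line, 5 mm behind the rail's front face and 36 mm above the bench, +60 mm along the rail's y; axes as the rail's. The points follow each other every 60 mm from the red end to the black end
- groove3 (a point): point on the floor of the rail's groove, on its centre line, 5 mm behind the rail's front face and 36 mm above the bench, +0 mm along the rail's y; axes as the rail's. The points follow each other every 60 mm from the red end to the black end
- groove4 (a point): point on the floor of the rail's groove, on its centre line, 5 mm behind the rail's front face and 36 mm above the bench, -60 mm along the rail's y; axes as the rail's. The points follow each other every 60 mm from the red end to the black end
- groove5 (a point): point on the floor of the rail's groove, on its centre line, 5 mm behind the rail's front face and 36 mm above the bench, -120 mm along the rail's y; axes as the rail's. The points follow each other every 60 mm from the red end to the black end
- groove6 (a point): point on the floor of the rail's groove, on its centre line, 5 mm behind the rail's front face and 36 mm above the bench, -180 mm along the rail's y; axes as the rail's. Beside the black mark: raking ends here
- raker: joint raker: straight upright stylus 110 mm long, 0.06 kg. Origin at the very tip, z up toward the handle: brass tip 5 mm in diameter (z 0-12 mm), steel shank 8 in diameter (12-60), collar 30 in diameter (60-64), yellow square handle 16x16 mm (64-110; flats face its x and y), gripped from above
- stand: fixed wooden stand, 60x60 mm, 70 mm tall, with an upright through hole 18 mm in diameter in its middle in which the raker hangs by its collar, its tip 10 mm above the bench; origin under its middle
- stand_hole (a point): centre of the hole's mouth on the stand's top, 70 mm above the bench
- frit_jar: clear jar of pale frit with a white lid, 79 mm across, 90 mm tall, behind the rail; origin under its middle; leave it alone
- flame_drop_01: small red glass drop, 37 mm wide, 63 mm tall, at the front right; origin under its middle; leave it alone
- glass_hook_23: small clear glass hook, 45x53 mm, 74 mm tall, at the front left; origin under its middle; leave it alone
Things that resemble listed ones, but are neither listed nor needed, are in the scene too. What is shaped like the raker but turquoise is not meant.

How it is judged:
On the way, in this order (a step that is already met when the one before it is completed fails the run):
1. every block that is present stands on its dark foot edge, flush against the rail, at rest (angle between block1's own z axis and vertical between 1.47 and 1.67 rad and angle between block1's own y axis and vertical between 1.45 and 1.69 rad and x of block1_back in the frame of rail between -0.006 and 0.004 m and y of block1_back in the frame of rail between -0.225 and 0.225 m and height (world z) of each of block1_foot, block2_foot, block3_foot below 0.006 m and linear speed of each of block1, block2, block3 below 0.04 m/s and angle between block2's own z axis and vertical between 1.47 and 1.67 rad and angle between block2's own y axis and vertical between 1.45 and 1.69 rad and x of block2_back in the frame of rail between -0.006 and 0.004 m and y of block2_back in the frame of rail between -0.225 and 0.225 m and angle between block3's own z axis and vertical between 1.47 and 1.67 rad and angle between block3's own y axis and vertical between 1.45 and 1.69 rad and x of block3_back in the frame of rail between -0.006 and 0.004 m and y of block3_back in the frame of rail between -0.225 and 0.225 m), for 0.3 s.
2. the raker's tip passes slowly, down in the groove, past point groove0 at the red mark (y of raker in the frame of groove0 between -0.012 and 0.012 m and x of raker in the frame of groove0 between -0.009 and 0.009 m and z of raker in the frame of groove0 between -0.004 and 0.008 m), for 0.2 s.
3. the raker's tip passes slowly, down in the groove, past point groove1 (y of raker in the frame of groove1 between -0.012 and 0.012 m and x of raker in the frame of groove1 between -0.009 and 0.009 m and z of raker in the frame of groove1 between -0.004 and 0.008 m), for 0.2 s.
4. the raker's tip passes slowly, down in the groove, past point groove2 (y of raker in the frame of groove2 between -0.012 and 0.012 m and x of raker in the frame of groove2 between -0.009 and 0.009 m and z of raker in the frame of groove2 between -0.004 and 0.008 m), for 0.2 s.
5. the raker's tip passes slowly, down in the groove, past point groove3 (y of raker in the frame of groove3 between -0.012 and 0.012 m and x of raker in the frame of groove3 between -0.009 and 0.009 m and z of raker in the frame of groove3 between -0.004 and 0.008 m), for 0.2 s.
6. the raker's tip passes slowly, down in the groove, past point groove4 (y of raker in the frame of groove4 between -0.012 and 0.012 m and x of raker in the frame of groove4 between -0.009 and 0.009 m and z of raker in the frame of groove4 between -0.004 and 0.008 m), for 0.2 s.
7. the raker's tip passes slowly, down in the groove, past point groove5 (y of raker in the frame of groove5 between -0.012 and 0.012 m and x of raker in the frame of groove5 between -0.009 and 0.009 m and z of raker in the frame of groove5 between -0.004 and 0.008 m), for 0.2 s.
8. the raker's tip passes slowly, down in the groove, past point groove6 at the black mark (y of raker in the frame of groove6 between -0.012 and 0.012 m and x of raker in the frame of groove6 between -0.009 and 0.009 m and z of raker in the frame of groove6 between -0.004 and 0.008 m), for 0.2 s.
At the end, for the whole second after the job is handed in: Each block stands on its foot, at rest, upright within 6 deg, back within 6 mm of the rail face; the raker hangs upright in its stand. On the way its tip stayed 0.2 s within 12 mm along, 9 mm across and 8 mm above each groove point in order, after all blocks stood (all of step 1 and angle between raker's own z axis and vertical below 0.12 rad and horizontal distance between raker and stand_hole below 0.009 m and height (world z) of raker between 0.004 and 0.016 m and linear speed of raker below 0.02 m/s); the robot touches nothing.
It fails at once if a block is lifted off the bench (its foot end rises more than 40 mm) (height (world z) of any of block1_foot, block2_foot, block3_foot above 0.04 m).
It fails at once if the frit jar, red drop or clear glass hook is shifted more than 30 mm (distance of any of frit_jar, flame_drop_01, glass_hook_23 from where it was at the start of the episode above 0.03 m).
Of block1, block2, block3 only 2 to 3 are there at a start; the rules pass over those that are not, and their reading is None.
At some moment in a run one of block1, block2, block3 may be knocked a few centimetres aside while the robot is not near it.
It also fails if it takes over 208 s, if anything falls off the work surface, if the arm or the gripper's body presses on something with over 40 N, if the wrist force passes 120 N, or if a joint passes its speed limit or range.

## Working session

There is one attempt and no reset: what is moved stays moved. The work goes in short steps, each a Python script; the robot and the scene stay as the last script left them, time stands still between calls to the robot, and variables do not carry over. Pictures are saved under pics/ and viewed, at most 14 in all, crops included, and the job is handed in when it is done.

```bash
mkdir -p pics
python3 - <<'E'
from rig import manip
import cv2,numpy as np
for n in("top","side"):
    c=manip.camera(n); cv2.imwrite(f"pics/{n}0.png",c["image"][:,:,::-1]); print(n,c["fx"],c["fy"],c["cx"],c["cy"]);print(np.round(c["cam_to_world"],4))
print(manip.get_time(),manip.get_ee_rot(),manip.get_width())
E
```

```text
top 401.9884738265491 401.9884738265491 315.23875318285803 199.83650244351642
[[-0.0055 -0.9958  0.0909  0.4977]
 [-1.      0.0061  0.0063  0.0338]
 [-0.0069 -0.0909 -0.9958  1.2475]
 [ 0.      0.      0.      1.    ]]
side 396.1809850040327 396.1809850040327 317.88784706902476 198.37558400181877
[[ 0.9152 -0.1892  0.3559  0.2071]
 [-0.403  -0.4253  0.8104 -0.8394]
 [-0.0019 -0.885  -0.4655  0.5644]
 [ 0.      0.      0.      1.    ]]
0.1 [-5.54339481e-01 -3.09204193e+00  2.09266382e-03] 0.08528470239670052
```

View pics/top0.png

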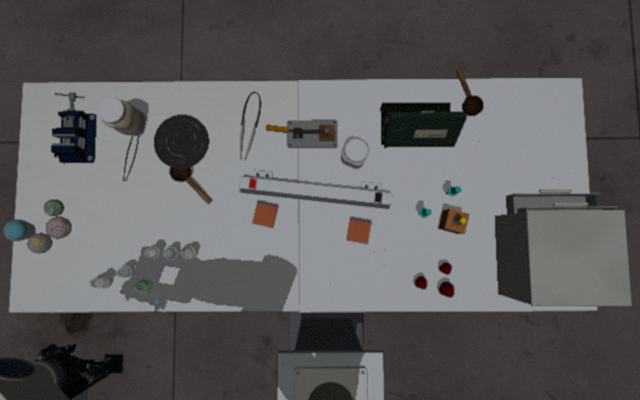

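View pics/side0.png

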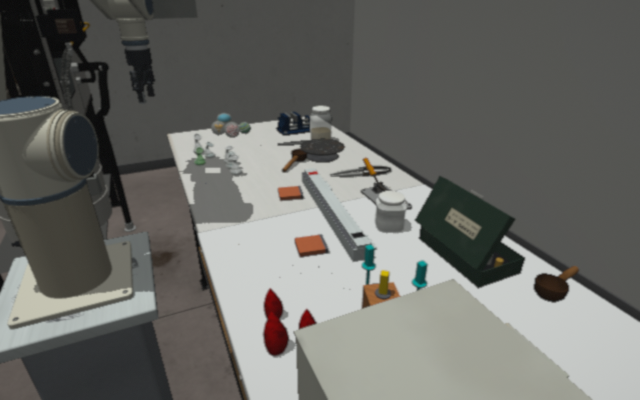

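The top view shows the rail from (240,182) to (392,198), with the red mark at about (253,184) and the black one at (378,197). There are two blocks, at (265,214) and (359,231). The stand with the yellow raker is at about (454,220), the jar at (355,152) and turquoise decoys at (425,211) and (455,189). Next I'll measure these.

```bash
cat > h.py <<'E'
from rig import manip
import cv2,numpy as np
from scipy.spatial.transform import Rotation as R
def ray(c,p):
    p=np.asarray(p,float); T=c["cam_to_world"]
    d=T[:3,:3]@np.array([(p[0]-c["cx"])/c["fx"],(p[1]-c["cy"])/c["fy"],1]); return T[:3,3],d
def plane(c,p,z):
    o,d=ray(c,p); return o+d*(z-o[2])/d[2]
def tri(c1,p1,c2,p2):
    (a,u),(b,v)=ray(c1,p1),ray(c2,p2)
    s=np.linalg.lstsq(np.c_[u,-v],b-a,rcond=None)[0]; q,w=a+u*s[0],b+v*s[1]
    return (q+w)/2,np.linalg.norm(q-w)
def blobs(img,lo,hi,amin=20):
    h=cv2.cvtColor(img,cv2.COLOR_RGB2HSV); m=cv2.inRange(h,np.array(lo),np.array(hi))
    n,l,st,ce=cv2.connectedComponentsWithStats(m)
    return [(ce[i],st[i],(l==i).astype(np.uint8)) for i in range(1,n) if st[i][4]>=amin]
E
python3 - <<'E'
from h import *
np.set_printoptions(precision=4,suppress=True)
t,s=manip.camera("top"),manip.camera("side")
h=cv2.cvtColor(t["image"],cv2.COLOR_RGB2HSV)
for p in((265,214),(359,231),(253,184),(378,197),(462,221),(450,222),(320,190),(320,186),(300,215)): print(p,h[p[1],p[0]],t["image"][p[1],p[0]])
for n,c in(("top",t),("side",s)):
  for nm,lo,hi in(("orange",(3,130,80),(14,255,255)),("red",(0,180,80),(2,255,255)),("red2",(170,150,80),(180,255,255)),("yel",(20,150,80),(32,255,255)),("black",(0,0,0),(180,255,45))):
    for ce,st,m in blobs(c["image"],lo,hi,8):
      if n=="top" and not(230<ce[0]<480 and 150<ce[1]<250): continue
      if nm=="black" and st[4]>300: continue
      print(n,nm,ce,st)
a=cv2.resize(t["image"][165:255,230:480],None,fx=3.2,fy=3.2,interpolation=cv2.INTER_CUBIC)
b=cv2.resize(s["image"][165:315,260:440],None,fx=3,fy=3,interpolation=cv2.INTER_CUBIC)[:310]
im=np.zeros((600,800,3),np.uint8); im[:288,:800]=a; im[290:600,:540]=b
cv2.imwrite("pics/c1.png",im[:,:,::-1])
E
```

```text
(265, 214) [  9 165 125] [125  68  44]
(359, 231) [  8 168 126] [126  66  43]
(253, 184) [  2 219 126] [126  25  18]
(378, 197) [113  41  25] [21 22 25]
(462, 221) [ 29 226 147] [147 143  17]
(450, 222) [ 13 166 120] [120  76  42]
(320, 190) [111  12 154] [147 149 154]
(320, 186) [103  12 152] [145 149 152]
(300, 215) [ 99  12 147] [140 145 147]
top orange [264.6462 215.0487] [253 204  24  23 390]
top orange [454.814  221.5891] [445 210  23  23 258]
top orange [358.4046 231.2188] [348 220  22  23 393]
top red [252.4062 183.1875] [250 179   6   9  32]
top yel [462.7895 219.9474] [460 217   7   7  38]
top black [453.0714 190.1429] [452 188   3   5  14]
top black [377.9487 196.7949] [376 193   5   9  39]
top black [443.1  219.01] [439 210   9  19 100]
top black [456.75 217.95] [455 216   5   5  20]
side orange [288.9005 192.0209] [279 187  21  11 191]
side orange [309.4093 244.2798] [296 236  29  18 386]
side orange [563.25  275.125] [562 273   4   5   8]
side orange [392.6098 290.7317] [389 283   9  16  82]
side orange [371.5628 294.0216] [364 284  21  21 231]
side red [271.5717 319.41
[... 676 characters left out ...]
 6   5  13]
side black [302.087  156.0725] [297 151  12  10  69]
side black [320.     153.8571] [310 153  21   2  21]
side black [ 91.3333 174.5833] [ 89 172   5   5  12]
side black [ 55.9813 195.1381] [ 17 179  71  26 268]
side black [ 98.7391 184.7826] [ 97 179   5  12  23]
side black [377.7143 187.9286] [374 185  10   7  28]
side black [452.9091 204.5455] [450 203   6   4  11]
side black [192.7778 223.1111] [192 220   3   7   9]
side black [201.3737 267.3636] [194 230  16  60 198]
side black [357.1364 234.5909] [353 233   9   4  22]
side black [ 16.3889 243.75  ] [ 12 241   9   6  36]
side black [  0.6897 281.4138] [  0 275   3  14  29]
side black [236.2588 377.4471] [230 354  14  46  85]
```

View pics/c1.png

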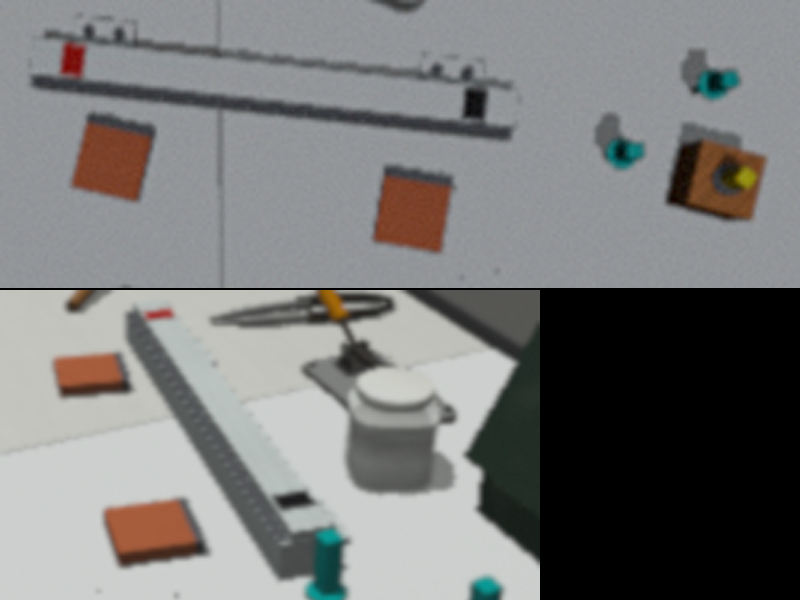

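The crops show two blocks with dark foot bands facing the rail. The rail's marks cover its full flat top (rail x 10–45 mm), with the dark rebate strip in front of them. The raker's handle is slightly rotated, much like its stand.

```bash
cat >> h.py <<'E'
def rail(t):
    im=t["image"]; h=cv2.cvtColor(im,cv2.COLOR_RGB2HSV)
    r=[b for b in blobs(im,(0,180,80),(3,255,255),15) if 240<b[0][0]<262 and 172<b[0][1]<195][0][0]
    k=[b for b in blobs(im,(0,0,0),(180,255,60),15) if 368<b[0][0]<388 and 187<b[0][1]<206][0][0]
    a,b=plane(t,r,.046),plane(t,k,.046); L=np.linalg.norm(a-b)
    y=(a-b)/L; x=np.array([y[1],-y[0],0]); o=(a+b)/2-.0275*x; o[2]=0
    return o,np.arctan2(x[1],x[0]),L,r,k
def lying(t,ofs=0.016):
    out=[]
    for ce,st,m in blobs(t["image"],(4,140,90),(12,255,255),200):
        if not 150<ce[1]<300 or ce[0]>420: continue
        cs=cv2.findContours(cv2.resize(m*255,None,fx=8,fy=8,interpolation=cv2.INTER_CUBIC),0,2)[0]
        c=max(cs,key=cv2.contourArea)*0
        g=cv2.resize(m*255,None,fx=8,fy=8,interpolation=cv2.INTER_LINEAR)>127
        c=max(cv2.findContours(g.astype(np.uint8),0,2)[0],key=cv2.contourArea)
        P=cv2.boxPoints(cv2.minAreaRect(c)); W=np.array([plane(t,(q+.5)/8-.5,ofs) for q in P])
        out.append((plane(t,ce,ofs),W,st[4]))
    return out
E
python3 - <<'E'
from h import *
np.set_printoptions(precision=4,suppress=True)
t,s=manip.camera("top"),manip.camera("side")
o,yaw,L,r,k=rail(t); print("rail",o,np.degrees(yaw),L,r,k)
print(tri(t,r,s,[b[0] for b in blobs(s["image"],(0,120,60),(4,255,255),5) if 300<b[0][0]<325 and 165<b[0][1]<180][0]) if [b for b in blobs(s["image"],(0,120,60),(4,255,255),5) if 300<b[0][0]<325 and 165<b[0][1]<180] else "no red side")
print(tri(t,k,s,(357.14,234.6)))
for (c,W,a),sp in zip(lying(t),((288.9,192.0),(309.4,244.3))):
    e=[W[(i+1)%4]-W[i] for i in range(4)]
    print("blk",c,a,[(round(np.linalg.norm(v),4),round(np.degrees(np.arctan2(v[1],v[0])),1)) for v in e[:2]],W.mean(0),plane(s,sp,.013))
# stand/raker
print("handle top",plane(t,(462.8,219.95),.115), tri(t,(462.8,219.95),s,(383.5,282.4)))
for b in blobs(t["image"],(8,100,40),(18,255,255),100):
    if 440<b[0][0]<470: print("stand top",plane(t,b[0],.07),b[1])
hh=cv2.cvtColor(t["image"],cv2.COLOR_RGB2HSV)[205:240,438:475]
m=((hh[...,0]>8)&(hh[...,0]<34)&(hh[...,1]>90)&(hh[...,2]>85)).astype(np.uint8)
c=max(cv2.findContours(cv2.morphologyEx(cv2.resize(m*255,None,fx=8,fy=8),cv2.MORPH_CLOSE,np.ones((41,41))),0,2)[0],key=cv2.contourArea)
P=cv2.boxPoints(cv2.minAreaRect(c))/8+[438,205]; W=np.array([plane(t,q,.07) for q in P]); e=W-np.roll(W,1,0)
print("stand rect",W.mean(0),[(np.linalg.norm(v),np.degrees(np.arctan2(v[1],v[0]))) for v in e[:2]])
E
```

```text
rail [0.6096 0.0453 0.    ] -6.67737026673541 0.38016439256992834 [252.3429 183.2   ] [377.94 197.02]
(array([0.6596, 0.2305, 0.0467]), np.float64(0.0013408605371979859))
(array([ 0.6143, -0.1464,  0.0465]), np.float64(0.001057453433136936))
blk [0.5644 0.1972 0.016 ] 381 [(np.float64(0.0622), np.float64(-13.6)), (np.float64(0.0634), np.float64(-104.4))] [0.5648 0.1971 0.016 ] [0.5639 0.1955 0.013 ]
blk [ 0.5132 -0.0894  0.016 ] 383 [(np.float64(0.0621), np.float64(-10.8)), (np.float64(0.0632), np.float64(-100.4))] [ 0.5134 -0.0893  0.016 ] [ 0.5122 -0.0923  0.013 ]
handle top [ 0.5419 -0.3732  0.115 ] (array([ 0.5404, -0.377 ,  0.1013]), np.float64(0.004500447383290463))
stand top [ 0.9636 -0.4052  0.07  ] [456  68  15  28 124]
stand top [ 0.5401 -0.3657  0.07  ] [444 209  25  24 336]
stand rect [ 0.5406 -0.3721  0.07  ] [(np.float64(0.06463504659082513), np.float64(75.55055796335121)), (np.float64(0.06665669408144624), np.float64(-15.902661436763696))]
```

Heights and sizes check out: the marks triangulate to 46–47 mm and 380 mm apart, and the orange patches measure about 62×64. The plan is to grip each block by its sides near the tail with the tool 35° above horizontal. I then rotate it about its foot edge by 90°, release it just short of the rail and push it flush. IK check first.

```bash
cat >> h.py <<'E'
RO=np.array([.6096,.0453,0]); RY=np.radians(-6.68)
def ax(y): return np.array([np.cos(y),np.sin(y),0]),np.array([-np.sin(y),np.cos(y),0])
Z=np.array([0,0,1.])
def rw(x,y,z): a,b=ax(RY); return RO+a*x+b*y+Z*z
def rr(p): a,b=ax(RY); v=np.asarray(p)-RO; return np.array([v@a,v@b,v[2]])
def ori(ang,yaw,sg):   # tool direction 'ang' below horizontal-forward, in vertical plane at yaw
    f,l=ax(yaw); d=np.cos(ang)*f-np.sin(ang)*Z; y=sg*l
    return R.from_matrix(np.c_[np.cross(y,d),y,d]).as_rotvec()
T0=np.radians(35)
def tippose(piv,yaw,phi,sg,t=T0,inn=.016,tcpz=.0206,tip=.015):
    f,_=ax(yaw); u=-.072+inn-tip*np.cos(t); w=tcpz   # TCP relative to pivot, lying frame
    X=np.cos(phi)*f-np.sin(phi)*Z; W=np.cos(phi)*Z+np.sin(phi)*f
    return piv+u*X+w*W, ori(t+phi,yaw,sg)
E
python3 - <<'E'
from h import *
np.set_printoptions(precision=3,suppress=True)
for c,yw in(((.5646,.1972,0),-14.),((.5133,-.0894,0),-10.6)):
    yw=np.radians(yw); f,l=ax(yw); piv=np.array(c)+f*(.005+.036); print("foot in rail",rr(piv))
    for sg in(1,-1):
        print(sg)
        p,o=tippose(piv,yw,0,sg); d=R.from_rotvec(o).as_matrix()[:,2]
        print(" pre",manip.solve_ik(p-.08*d,o))
        for ph in(0,45,90):
            p,o=tippose(piv,yw,np.radians(ph),sg); print("",ph,p,manip.solve_ik(p,o))
E
```

```text
foot in rail [-0.022  0.14   0.   ]
1
 pre [0.796 0.769 2.251 4.261 0.902 1.437]
 0 [0.538 0.204 0.021] [0.657 0.88  2.154 4.107 0.896 1.464]
 45 [0.572 0.195 0.063] [ 0.355  0.625  1.86  -0.198  0.52  -0.806]
 90 [0.624 0.182 0.068] [ 0.167  0.929  1.285  0.232  1.5   -1.244]
-1
 pre [ 0.796  0.769  2.251  4.261  0.902 -1.704]
 0 [0.538 0.204 0.021] [ 0.657  0.88   2.154  4.107  0.896 -1.678]
 45 [0.572 0.195 0.063] [ 0.355  0.625  1.86  -0.198  0.52   2.336]
 90 [0.624 0.182 0.068] [0.167 0.929 1.285 0.232 1.5   1.897]
foot in rail [-0.039 -0.148  0.   ]
1
 pre None
 0 [ 0.486 -0.084  0.021] [-0.205  0.974  2.43   3.124  1.223  1.565]
 45 [ 0.52  -0.091  0.063] [-0.196  0.55   2.046  0.005  0.371 -1.587]
 90 [ 0.574 -0.101  0.068] [-0.192  0.869  1.424 -0.004  1.459 -1.576]
-1
 pre None
 0 [ 0.486 -0.084  0.021] [-0.205  0.974  2.43   3.124  1.223 -1.576]
 45 [ 0.52  -0.091  0.063] [-0.196  0.55   2.046  0.005  0.371  1.555]
 90 [ 0.574 -0.101  0.068] [-0.192  0.869  1.424 -0.004  1.459  1.565]
```

The flat pose needs a flipped wrist, so a continuous 90° sweep isn't possible. I'll check steeper start angles that keep the wrist unflipped.

Run:
```python
from h import *
np.set_printoptions(precision=2,suppress=True)
for c,yw in(((.5646,.1972,0),-14.),((.5133,-.0894,0),-10.6)):
    yw=np.radians(yw); f,l=ax(yw); piv=np.array(c)+f*(.005+.036)
    for td in(55,60,65,70):
        t=np.radians(td); z=.015*np.sin(t)+.011*np.cos(t)+.002
        for e in(0,140-td,90):
            for sg in(1,-1):
                p,o=tippose(piv,yw,np.radians(e),sg,t=t,tcpz=z); print(td,e,sg,p,manip.solve_ik(p,o))
```

```text
55 0 1 [0.54 0.2  0.02] [0.53 0.73 2.09 4.41 0.43 1.01]
55 0 -1 [0.54 0.2  0.02] [ 0.53  0.73  2.09  4.41  0.43 -2.13]
55 85 1 [0.62 0.18 0.07] [ 0.14  1.05  1.14  0.3   1.77 -1.25]
55 85 -1 [0.62 0.18 0.07] [0.14 1.05 1.14 0.3  1.77 1.89]
55 90 1 [0.62 0.18 0.06] [ 0.14  1.1   1.08  0.32  1.87 -1.25]
55 90 -1 [0.62 0.18 0.06] [0.14 1.1  1.08 0.32 1.87 1.89]
60 0 1 [0.54 0.2  0.02] None
60 0 -1 [0.54 0.2  0.02] None
60 80 1 [0.61 0.19 0.07] [ 0.15  1.04  1.16  0.3   1.76 -1.25]
60 80 -1 [0.61 0.19 0.07] [0.15 1.04 1.16 0.3  1.76 1.89]
60 90 1 [0.62 0.18 0.06] [ 0.13  1.15  1.03  0.35  1.96 -1.24]
60 90 -1 [0.62 0.18 0.06] [0.13 1.15 1.03 0.35 1.96 1.9 ]
65 0 1 [0.54 0.2  0.02] [ 0.47  0.69  2.03 -1.28  0.29  0.36]
65 0 -1 [0.54 0.2  0.02] None
65 75 1 [0.61 0.19 0.07] [ 0.15  1.04  1.18  0.3   1.75 -1.25]
65 75 -1 [0.61 0.19 0.07] [0.15 1.04 1.18 0.3  1.75 1.89]
65 90 1 [0.62 0.18 0.06] [ 0.12  1.19  0.98  0.38  2.04 -1.23]
65 90 -1 [0.62 0.18 0.06] [0.12 1.19 0.98 0.38 2.04 1.91]
70 0 1 [0.55 0.2  0.02] [ 0.44  0.68  1.99 -0.85  0.29 -0.09]
70 0 -1 [0.55 0.2  0.02] None
70 70 1 [0.6
[... 1051 characters left out ...]
[-0.2   0.65  2.25  3.11  0.19  1.59]
65 0 -1 [ 0.49 -0.09  0.02] [-0.2   0.65  2.25  3.11  0.19 -1.55]
65 75 1 [ 0.56 -0.1   0.07] [-0.19  0.98  1.32 -0.01  1.72 -1.58]
65 75 -1 [ 0.56 -0.1   0.07] [-0.19  0.98  1.32 -0.01  1.72  1.57]
65 90 1 [ 0.57 -0.1   0.06] [-0.19  1.14  1.13 -0.01  2.01 -1.58]
65 90 -1 [ 0.57 -0.1   0.06] [-0.19  1.14  1.13 -0.01  2.01  1.57]
70 0 1 [ 0.49 -0.09  0.02] None
70 0 -1 [ 0.49 -0.09  0.02] None
70 70 1 [ 0.55 -0.1   0.06] [-0.19  0.98  1.33 -0.01  1.71 -1.58]
70 70 -1 [ 0.55 -0.1   0.06] [-0.19  0.98  1.33 -0.01  1.71  1.57]
70 90 1 [ 0.57 -0.1   0.06] [-0.19  1.18  1.08 -0.01  2.1  -1.58]
70 90 -1 [ 0.57 -0.1   0.06] [-0.19  1.18  1.08 -0.01  2.1   1.57]
```

```bash
cat >> h.py <<'E'
def tz(t): return .015*np.sin(t)+.011*np.cos(t)+.003
def grasp(piv,yaw,t,sg,f=45):
    p,o=tippose(piv,yaw,0,sg,t=t,tcpz=tz(t)); d=R.from_rotvec(o).as_matrix()[:,2]
    manip.move_to(p-.11*d,o); manip.servo_line(p,o,rate=.08)
    print("F open",manip.get_contact_force()); manip.command_gripper(.05,f)
    print("F shut",manip.get_contact_force(),manip.get_width(),manip.get_grip_force())
def tilt(p0,p1,y0,y1,f0,f1,t,sg,n=6,rate=.04):
    for s in np.linspace(0,1,n+1)[1:]:
        p,o=tippose(p0+(p1-p0)*s,y0+(y1-y0)*s,np.radians(f0+(f1-f0)*s),sg,t=t,tcpz=tz(t)); manip.servo_line(p,o,rate=rate)
def snap(name,box,k):
    out=[]
    for n in("top","side"):
        c=manip.camera(n); x0,y0,x1,y1=box[n]; out.append(cv2.resize(c["image"][y0:y1,x0:x1],(390,390*(y1-y0)//(x1-x0)),interpolation=cv2.INTER_CUBIC))
    hh=max(o.shape[0] for o in out); im=np.zeros((hh,790,3),np.uint8)
    im[:out[0].shape[0],:390]=out[0]; im[:out[1].shape[0],400:]=out[1]; cv2.imwrite(f"pics/{name}.png",im[:,:,::-1])
E
python3 - <<'E'
from h import *
np.set_printoptions(precision=3,suppress=True)
yw=np.radians(-14.); f,l=ax(yw); piv=np.array([.5646,.1972,0])+f*.041; t=np.radians(70)
p,o=tippose(piv,yw,0,1,t=t,tcpz=tz(t))
manip.move_to(p+[-.02,0,.25],o)
grasp(piv,yw,t,1)
tilt(piv,piv+.002*Z,yw,yw,0,15,t,1,n=2)
print(manip.get_contact_force(),manip.get_width(),manip.get_joint_positions(),manip.get_time())
snap("a1",dict(top=(220,150,340,250),side=(240,130,360,230)),1)
E
```

```text
F open [-0.273 -0.304  0.604]
F shut [-2.604  0.605  4.937] 0.06472661592806496 48.6201936006546
[-0.848  0.032 -0.727] 0.0650483055464929 [ 0.351  0.666  1.855 -0.097  0.55  -0.894] 5.6833
```

View pics/a1.png

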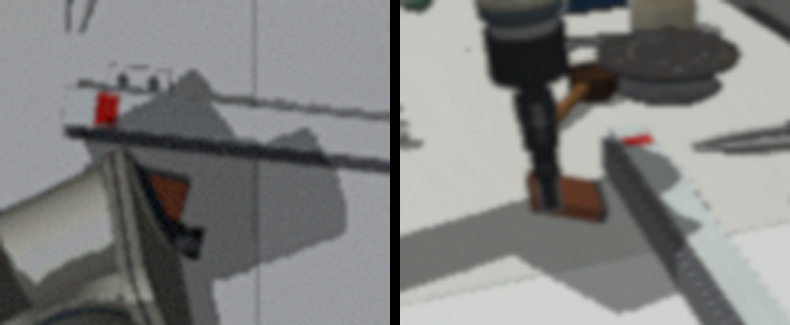

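The side crop shows the block gripped near its tail and tilted about 15°, foot down. I'll continue to 70° and then finish against the rail.

```bash
cat >> h.py <<'E'
def passive(yr,ang,f0,t,sg,f1=92,n=8,over=.002,uin=.016):
    # foot's back corner on rail, front-foot edge on bench; tool orientation fixed, grasp centre follows the block
    o=ori(ang,RY,sg); d=R.from_rotvec(o).as_matrix()[:,2]
    u=-.072+uin-.009*np.cos(t)*.6; w=tz(t)-.009*np.sin(t)
    u=-.072+uin-.006*np.cos(t); w=tz(t)-.009*np.sin(t)   # pad contact centre, ~9 mm ahead of TCP
    for ph in np.radians(np.linspace(f0,f1,n)):
        x=-.016*np.sin(ph)+u*np.cos(ph)+w*np.sin(ph); z=-u*np.sin(ph)+w*np.cos(ph)
        manip.servo_line(rw(x+over,yr,z)-.009*d,o,rate=.03)
        print(round(np.degrees(ph)),np.round(manip.get_contact_force(),1),round(manip.get_width(),4))
E
python3 - <<'E'
from h import *
np.set_printoptions(precision=3,suppress=True)
yw=np.radians(-14.); f,l=ax(yw); piv=np.array([.5646,.1972,0])+f*.041; t=np.radians(70)
tgt=rw(-.024,rr(piv)[1],.002)
tilt(piv+.002*Z,tgt,yw,RY,15,70,t,1,n=6)
print(manip.get_contact_force(),manip.get_joint_positions(),manip.get_time())
snap("a2",dict(top=(220,150,340,250),side=(240,130,360,230)),1)
manip.command_gripper(.05,20)
passive(rr(piv)[1],np.radians(140),70,t,1)
print(manip.get_joint_positions(),manip.get_time())
snap("a3",dict(top=(220,150,340,250),side=(240,130,360,230)),1)
a,b=cv2.imread("pics/a2.png"),cv2.imread("pics/a3.png"); cv2.imwrite("pics/a23.png",np.r_[a[:300],b[:300]])
E
```

```text
[-0.312  0.152 -1.73 ] [ 0.184  1.04   1.171  0.233  1.773 -1.326] 8.1833
70 [-3.6  0.1  1.2] 0.0646
73 [-5.9  0.9  1.3] 0.0644
76 [-6.6  1.8  0.8] 0.0647
79 [-7.5  1.1  2.5] 0.0643
83 [-7.6  0.8  3. ] 0.0643
86 [-6.7  1.9  2.2] 0.0644
89 [-5.9  1.6  2.1] 0.0645
92 [-6.1  1.2  2.4] 0.0647
[ 0.172  1.087  1.069  0.228  1.834 -1.322] 10.8
```

View pics/a23.png

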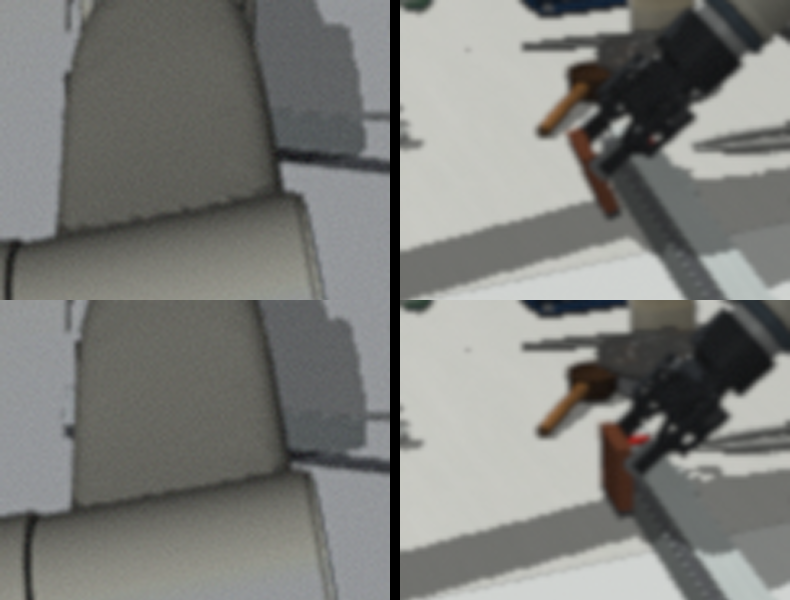

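The lower pair shows the block nearly upright against the rail's front, with moderate force. I'll press a little more, release, retreat and push it flush with both fingertips.

```bash
cat >> h.py <<'E'
def release(yr,ang,t,sg):
    passive(yr,ang,92,t,sg,f1=93,n=2,over=.006)
    manip.command_gripper(.085); o=ori(ang,RY,sg); d=R.from_rotvec(o).as_matrix()[:,2]
    manip.servo_line(manip.get_position()-.10*d,o,rate=.1)
    manip.servo_line(manip.get_position()+[0,0,.10],o,rate=.2)
def push(yr,sg,z=.030,lim=6.):
    o=ori(np.pi/2,RY,sg); manip.command_gripper(.045)
    manip.move_to(rw(-.065,yr,.16),o); manip.servo_line(rw(-.065,yr,z),o,rate=.12)
    f0=manip.get_contact_force(); a,_=ax(RY)
    manip.servo_line(rw(-.034,yr,z),o,rate=.05)
    for x in np.arange(-.033,-.015,.001):
        manip.servo_line(rw(x,yr,z),rate=.03); F=-(manip.get_contact_force()-f0)@a
        if F>lim: break
    print("push x",x,"F",F,manip.get_time())
    manip.servo_line(rw(x-.03,yr,z),rate=.08); manip.servo_line(rw(x-.05,yr,.2),rate=.15)
E
python3 - <<'E'
from h import *
np.set_printoptions(precision=3,suppress=True)
yw=np.radians(-14.); f,l=ax(yw); piv=np.array([.5646,.1972,0])+f*.041; t=np.radians(70)
yr=rr(piv)[1]
release(yr,np.radians(140),t,1); push(yr,1)
snap("a4",dict(top=(220,150,340,250),side=(240,130,360,230)),1)
E
```

```text
92 [-9.4  2.2 -0.5] 0.0648
93 [-9.7  0.7  0.1] 0.0648
push x -0.027999999999999997 F 8.751999391322894 18.7333
```

View pics/a4.png

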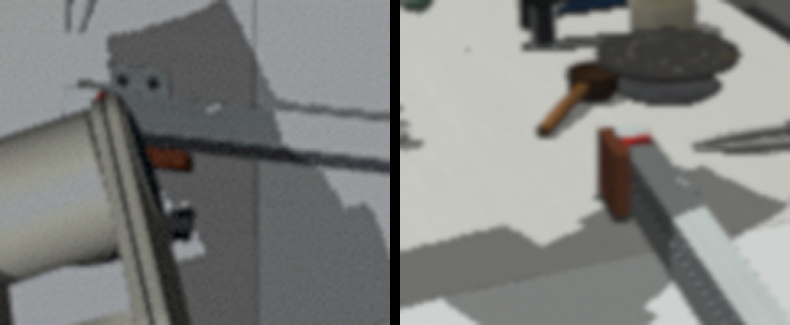

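Block A stands flush; the push stopped at x=-28, which is 16 mm of block plus half a finger width. Next I re-measure block B and tip it.

Run:
```python
from h import *
np.set_printoptions(precision=3,suppress=True)
manip.move_to(rw(-.15,.05,.3),ori(np.pi/2,RY,1))
t_=manip.camera("top"); B=None
for c,W,a in lying(t_):
    e=[W[(i+1)%4]-W[i] for i in range(4)]
    print("blk",c,a,[(round(np.linalg.norm(v),4),round(np.degrees(np.arctan2(v[1],v[0])),1)) for v in e[:2]],W.mean(0))
yw=np.radians(-10.6); f,l=ax(yw); piv=np.array([.5133,-.0894,0])+f*.041
manip.command_gripper(.085)
for td in(72,75,78):
  t=np.radians(td)
  for sg in(1,-1):
    p,o=tippose(piv,yw,0,sg,t=t,tcpz=tz(t)); d=R.from_rotvec(o).as_matrix()[:,2]
    print(td,sg,manip.solve_ik(p,o),manip.solve_ik(p-.11*d,o))
    p,o=tippose(piv,yw,np.radians(140-td),sg,t=t,tcpz=tz(t)); print(manip.solve_ik(p,o))
# jar position
print([ (b[0],plane(t_,b[0],.09),rr(plane(t_,b[0],.09))) for b in blobs(t_["image"],(0,0,175),(180,40,255),60) if 335<b[0][0]<375 and 130<b[0][1]<170])
cv2.imwrite("pics/t5.png",t_["image"][:,:,::-1])
```

```text
blk [ 0.513 -0.089  0.016] 381 [(np.float64(0.0614), np.float64(-10.2)), (np.float64(0.0629), np.float64(-99.8))] [ 0.513 -0.089  0.016]
72 1 None [-0.199  0.343  2.239  0.018  0.245 -1.601]
[-0.192  0.976  1.335 -0.005  1.703 -1.576]
72 -1 None [-0.199  0.343  2.239  0.018  0.245  1.54 ]
[-0.192  0.976  1.335 -0.005  1.703  1.566]
75 1 None [-0.198  0.351  2.195  0.011  0.333 -1.594]
[-0.192  0.974  1.344 -0.005  1.696 -1.576]
75 -1 None [-0.198  0.351  2.195  0.011  0.333  1.548]
[-0.192  0.974  1.344 -0.005  1.696  1.566]
78 1 [-0.197  0.622  2.121  0.013  0.189 -1.596] [-0.198  0.364  2.151  0.007  0.417 -1.589]
[-0.192  0.973  1.353 -0.005  1.689 -1.576]
78 -1 [-0.197  0.622  2.121  0.013  0.189  1.546] [-0.198  0.364  2.151  0.007  0.417  1.552]
[-0.192  0.973  1.353 -0.005  1.689  1.566]
[]
```

View pics/t5.png

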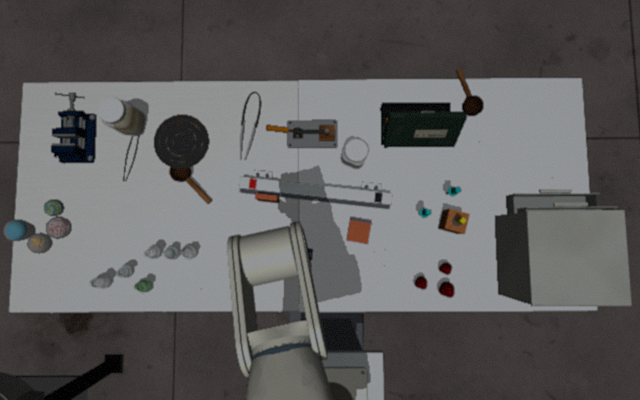

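Block A's upright edge shows at (267,197), and B is unmoved at (359,231). The jar at (355,152) is right behind B, too close for a hand leaning over the rail. So I'll grip B, slide it just off the bench to rail y≈+0.02, and tip it up there.

Run:
```python
from h import *
np.set_printoptions(precision=3,suppress=True)
yw=np.radians(-10.5); f,l=ax(yw); piv=np.array([.5133,-.0894,0])+f*.041; t=np.radians(78); sg=1; yr=.018
grasp(piv,yw,t,sg)
tilt(piv,piv+.003*Z,yw,yw,0,15,t,sg,n=2)
q=rw(-.030,yr,.003); tilt(piv+.003*Z,q,yw,RY,15,25,t,sg,n=4,rate=.08)
print(manip.get_contact_force(),manip.get_width(),manip.get_time())
tilt(q,rw(-.024,yr,.002),RY,RY,25,66,t,sg,n=5)
print(manip.get_contact_force(),manip.get_joint_positions(),manip.get_time())
manip.command_gripper(.05,20)
passive(yr,np.radians(144),66,t,sg,n=9)
passive(yr,np.radians(144),92,t,sg,f1=93,n=2,over=.005)
snap("b1",dict(top=(250,130,400,250),side=(240,130,390,250)),1)
```

```text
F open [ 0.032  0.147 -0.124]
F shut [-1.549 -0.225  6.365] 0.06482151484065855 48.12972843647003
[ 0.45  -0.127 -0.518] 0.06469683829047126 28.125
[-0.106 -0.282 -1.541] [ 0.036  1.036  1.232  0.126  1.806 -1.451] 30.1167
66 [-3.7 -0.2  0.2] 0.0646
69 [-7.   0.9  0.2] 0.0649
72 [-8.   0.4 -0.2] 0.0649
76 [-8.3  0.9  0.9] 0.0648
79 [-9.4 -0.4  1.4] 0.0646
82 [-7.5  0.2  2.1] 0.0649
86 [-8.   0.7  2. ] 0.064
89 [-7.4  0.8  1.5] 0.0647
92 [-6.8  1.3  2.5] 0.0648
92 [-9.   0.5  0.6] 0.0647
93 [-11.8   1.3   1.1] 0.0645
```

View pics/b1.png

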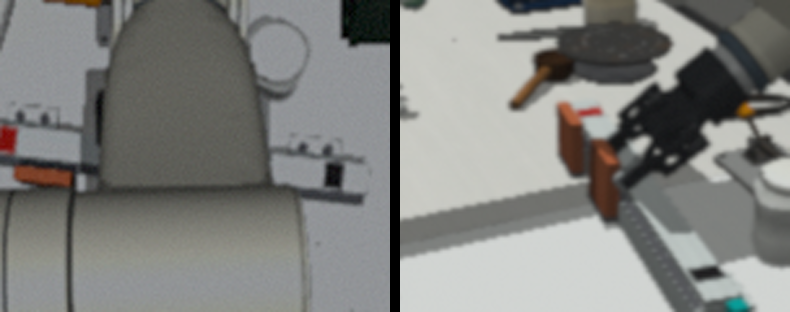

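```bash
cat >> h.py <<'E'
def standing():
    t=manip.camera("top")
    for ce,st,m in blobs(t["image"],(4,120,60),(12,255,255),30):
        if not 150<ce[1]<300 or ce[0]>420: continue
        c=max(cv2.findContours(cv2.resize(m*255,None,fx=8,fy=8),0,2)[0],key=cv2.contourArea)
        P=cv2.boxPoints(cv2.minAreaRect(c)); print("top-edge corners in rail frame",st[4],np.round([rr(plane(t,(q+.5)/8-.5,.072))[:2]*1e3 for q in P],1).tolist())
    return t
E
python3 - <<'E'
from h import *
np.set_printoptions(precision=3,suppress=True)
release(.018,np.radians(144),np.radians(78),1); push(.018,1)
manip.move_to([.35,-.30,.32],ori(np.pi/2,RY,1))
standing(); print(manip.get_time())
snap("b2",dict(top=(230,150,480,250),side=(240,130,440,330)),1)
E
```

```text
92 [-11.    1.3   0. ] 0.0648
93 [-11.6   0.4  -0. ] 0.0647
push x -0.027999999999999997 F 7.881512120714263 41.3667
top-edge corners in rail frame 132 [[-24.7, 173.3], [-0.4, 173.9], [0.3, 105.0], [-24.0, 104.5]]
top-edge corners in rail frame 128 [[-24.5, 51.6], [-0.5, 51.8], [-0.5, -16.0], [-24.5, -16.0]]
44.825
```

View pics/b2.png

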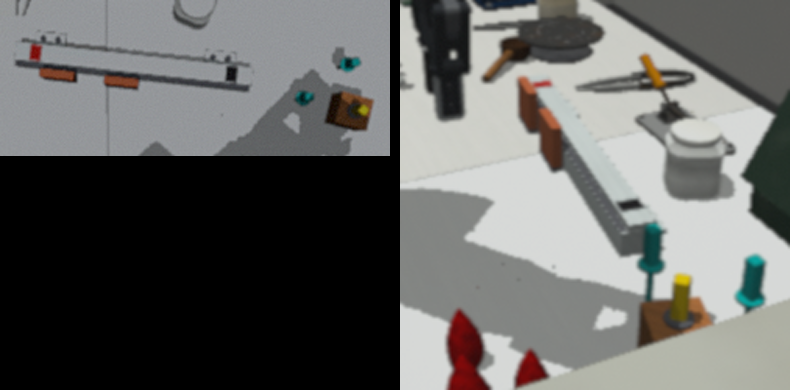

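Both blocks stand flush: the back edges are at rail x≈0 (−0.5 to +0.3 mm) and there are only two blocks. Next is the raker.

Run:
```python
from h import *
np.set_printoptions(precision=4,suppress=True)
t=manip.camera("top")
for b in blobs(t["image"],(20,150,110),(34,255,255),15):
    if 450<b[0][0]<475 and 205<b[0][1]<235:
        x,y=map(int,b[0]); 
        roi=cv2.resize(cv2.cvtColor(t["image"][y-9:y+10,x-9:x+10],cv2.COLOR_RGB2HSV)[...,1]*1.0*b[2][y-9:y+10,x-9:x+10],None,fx=12,fy=12,interpolation=cv2.INTER_CUBIC)
        c=max(cv2.findContours((roi>100).astype(np.uint8),0,2)[0],key=cv2.contourArea); P=cv2.boxPoints(cv2.minAreaRect(c))
        W=np.array([plane(t,(q+.5)/12-.5+[x-9,y-9],.119) for q in P]); e=W-np.roll(W,1,0)
        print(plane(t,b[0],.119),W.mean(0),[(np.linalg.norm(v),np.degrees(np.arctan2(v[1],v[0]))) for v in e[:2]])
g=np.array([.5412,-.372,.099]); o=ori(np.pi/2,np.radians(-15.2+90),1)
print(manip.solve_ik(g+[0,0,.13],o),manip.solve_ik(g,o))
for y in(.18,-.18): print(manip.solve_ik(rw(.005,y,.127),ori(np.pi/2,RY+np.pi/2,1)))
manip.command_gripper(.042); manip.move_to(g+[0,0,.13],o); manip.servo_line(g,o,rate=.08); print(manip.get_contact_force())
snap("r1",dict(top=(400,170,500,250),side=(330,220,430,320)),1)
```

```text
[ 0.5413 -0.3727  0.119 ] [ 0.5412 -0.3727  0.119 ] [(np.float64(0.017461637319783476), np.float64(55.71906995417936)), (np.float64(0.018302263270296732), np.float64(-34.889730813216715))]
None None
None
NoneTraceback (most recent call last):
  File "<stdin>", line 14, in <module>
rig.IKError: the arm cannot take that pose within its joint ranges
```

Run:
```python
from h import *
np.set_printoptions(precision=4,suppress=True)
g=np.array([.5412,-.3723,.099]); o=ori(np.pi/2,np.radians(-30+90),-1)
print(manip.solve_ik(g+[0,0,.13],o),manip.solve_ik(g,o))
for y in(.18,-.18): print(manip.solve_ik(rw(.005,y,.127),ori(np.pi/2,RY+np.pi/2,-1)))
manip.command_gripper(.042); manip.move_to(g+[0,0,.13],o); manip.servo_line(g,o,rate=.08); print(manip.get_contact_force())
snap("r1",dict(top=(400,170,500,250),side=(330,220,430,320)),1)
```

```text
[-0.6207  0.4957  1.5732 -0.      1.0727 -0.0971] [-0.6207  0.6595  1.6358 -0.      0.8463 -0.0971]
[0.3205 0.6415 1.5864 0.     0.9137 0.4371]
[-0.2417  0.5631  1.7424  0.      0.8361 -0.1251]
[ 0.3997 -0.9083 -0.1899]
```

View pics/r1.png

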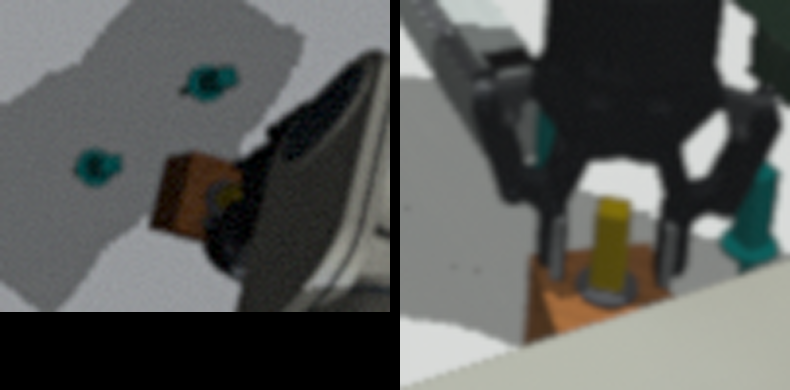

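The handle sits between the fingers, roughly centred and clear of the decoys. Closing and lifting now.

Run:
```python
from h import *
np.set_printoptions(precision=4,suppress=True)
manip.command_gripper(.0,25); print(manip.get_width()); manip.command_gripper(.0,60); manip.hold(.3)
print(manip.get_width(),manip.get_grip_force(),manip.get_contact_force(),manip.get_position())
g=manip.get_position(); manip.servo_line(g+[0,0,.13],rate=.08); print(manip.get_position(),manip.get_width(),manip.get_contact_force(),manip.get_time())
o=ori(np.pi/2,RY+np.pi/2,-1)
manip.move_to(rw(.0055,.18,.30),o)
standing()
manip.servo_line(rw(.0055,.18,.23),rate=.1)
snap("r2",dict(top=(220,130,340,210),side=(230,80,380,220)),1); print(manip.get_time())
```

```text
0.01750067492596972
0.016242359951272788 58.43381009995937 [-1.6998  0.7404  5.0982] [ 0.5414 -0.3724  0.0994]
[ 0.5411 -0.3722  0.2288] 0.016716046605588543 [ 0.3055 -0.4062 -0.2999] 51.7417
top-edge corners in rail frame 110 [[-3.6, 173.8], [3.5, 109.7], [-19.6, 107.0], [-26.7, 170.9]]
top-edge corners in rail frame 92 [[-21.1, 51.8], [-2.1, 52.1], [-1.4, -15.9], [-20.3, -16.1]]
54.9167
```

View pics/r2.png

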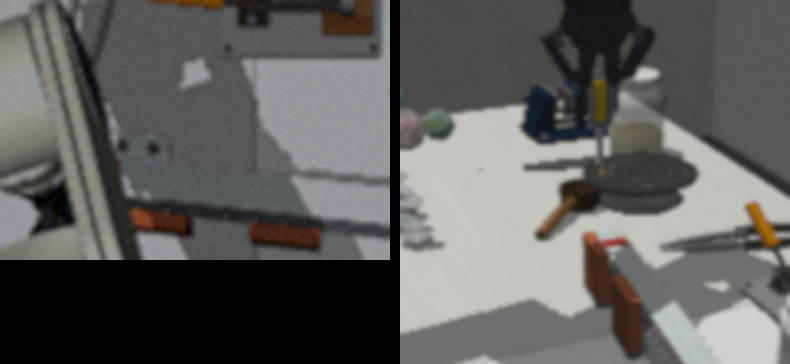

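The side crop shows the raker held upright by its yellow handle, brass tip down, above the red end, with both blocks standing. Next I lower it at the red mark, feel the groove wall and rake.

Run:
```python
from h import *
np.set_printoptions(precision=3,suppress=True)
s=manip.camera("side"); T=np.linalg.inv(s["cam_to_world"]); P=(T@np.r_[manip.get_position()-[0,0,.0892],1])[:3]
print("expected tip px",P[0]/P[2]*s["fx"]+s["cx"],P[1]/P[2]*s["fy"]+s["cy"],"seen ~307.3,145.4")
a,b=ax(RY); F0=manip.get_contact_force(); dF=lambda:manip.get_contact_force()-F0
h=.0892
manip.servo_line(rw(.0055,.184,.050+h),rate=.08); print("50mm",dF())
manip.servo_line(rw(.0055,.184,.0415+h),rate=.03); print("41.5",dF())
if np.linalg.norm(dF())<2.5:
    zt=.0415
    while zt>.034:
        zt-=.0005; manip.servo_line(rw(.0055,.184,zt+h),rate=.02)
        if dF()[2]>1.5: break
    print("floor at",zt,dF()); zt+=.0012; manip.servo_line(rw(.0055,.184,zt+h),rate=.02); print(dF())
    x=.0055
    while x<.0115:
        x+=.0005; manip.servo_line(rw(x,.184,zt+h),rate=.02)
        if -dF()@a>1.5: break
    print("wall at",x,-dF()@a,dF()); manip.servo_line(rw(x-.002,.184,zt+h),rate=.02); print(dF(),manip.get_time())
```

```text
expected tip px 306.5800694692592 146.24901986463965 seen ~307.3,145.4
50mm [-0.305  0.259 -0.81 ]
41.5 [-0.473 -0.297 -0.07 ]
floor at 0.036 [ 0.051 -0.462  1.691]
[-0.279 -0.212 -1.05 ]
wall at 0.0075000000000000015 1.5905658512508123 [-1.61  -0.077 -0.046]
[-0.86   0.032  0.138] 60.9333
```

Floor felt at 36.0 mm and wall contact at 7.5 mm, exactly as predicted. Raking now.

Run:
```python
from h import *
np.set_printoptions(precision=2,suppress=True)
h=.0892; z=.0372+h; x=.0057
manip.servo_line(rw(x,.18,z),rate=.02); manip.hold(.3); F0=manip.get_contact_force()
for y in np.arange(.15,-.181,-.03):
    manip.servo_line(rw(x,y,z),rate=.03); F=manip.get_contact_force()-F0; print(round(y,3),F,rr(manip.get_position())*1e3)
    if np.linalg.norm(F[:2])>8: print("STOP"); break
    if round(y*1000)%60==0: manip.hold(.25)
print(manip.get_time(),manip.get_width())
```

```text
0.15 [ 1.12 -0.56  0.8 ] [  5.73 150.14 126.41]
0.12 [0.41 0.01 0.27] [  5.71 120.13 126.41]
0.09 [0.38 0.25 0.07] [  5.72  90.16 126.41]
0.06 [ 0.07 -0.19  0.71] [  5.74  60.14 126.41]
0.03 [1.9  0.33 0.15] [  5.73  30.14 126.41]
0.0 [0.89 0.82 0.91] [  5.71   0.14 126.4 ]
-0.03 [0.72 1.04 1.12] [  5.72 -29.86 126.41]
-0.06 [1.87 1.44 0.05] [  5.72 -59.9  126.39]
-0.09 [1.16 1.39 1.37] [  5.73 -89.87 126.41]
-0.12 [ 1.49 -0.17 -0.15] [   5.69 -119.85  126.39]
-0.15 [1.21 0.05 0.69] [   5.7  -149.89  126.4 ]
-0.18 [0.79 1.01 1.4 ] [   5.69 -179.87  126.39]
76.8833 0.016381545701030682
```

Run:
```python
from h import *
np.set_printoptions(precision=2,suppress=True)
p=manip.get_position(); manip.servo_line(p+[0,0,.15],rate=.1)
g=np.array([.5411,-.3723,0]); o=ori(np.pi/2,np.radians(60),-1)
manip.move_to(g+[0,0,.26],o); manip.hold(.3); F0=manip.get_contact_force()
for z in(.19,.165,.14,.12,.105,.1005):
    manip.servo_line(g+[0,0,z],rate=.04); F=manip.get_contact_force()-F0; print(z,F)
    if np.linalg.norm(F)>6: break
else:
    while z>.098:
        z-=.0005; manip.servo_line(g+[0,0,z],rate=.02); F=manip.get_contact_force()-F0
        if F[2]>1.5: break
    print("seated",z,F)
    manip.command_gripper(.042); manip.hold(.3); manip.servo_line(g+[0,0,.25],rate=.08)
    manip.move_to([.35,-.05,.35],ori(np.pi/2,RY,-1)); manip.hold(.5)
    standing(); snap("e1",dict(top=(230,150,480,250),side=(240,130,440,330)),1)
print(manip.get_time())
```

```text
0.19 [0.08 0.09 0.37]
0.165 [ 0.18 -0.28 -0.2 ]
0.14 [ 0.31 -1.29  0.65]
0.12 [ 0.57 -0.62  1.32]
0.105 [ 1.54 -1.26  0.51]
0.1005 [ 0.51 -0.84  0.55]
seated 0.0995 [ 1.03 -0.59  1.87]
top-edge corners in rail frame 131 [[-24.1, 173.5], [-0.1, 173.8], [-0.1, 104.9], [-24.2, 104.6]]
top-edge corners in rail frame 129 [[-24.6, 51.8], [-0.4, 52.2], [0.3, -15.9], [-23.9, -16.2]]
89.975
```

View pics/e1.png

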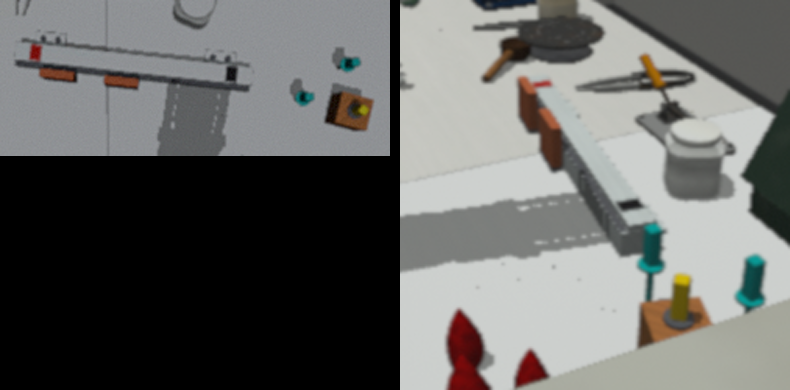

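The raker hangs upright in its stand at (681,300) in the crop, with the collar seated. Both blocks are still flush, with back edges at x≈0, and the arm is clear. Handing in.

```bash
python3 -c "
from rig import manip
print(manip.sign_off(), manip.get_time())"
```

```text
the job is handed in; nothing more can be done
the job is handed in; nothing more can be done
```

I handed the job in at about 90 s: both blocks present stand flush against the rail, the groove was raked from red to black in one pass, and the raker hangs upright in its stand; the sign-off gave no verdict.

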